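# Turn the tall jar over and stand it on the board

### The job

The spice mix in the tall lidded jar has settled: pick that jar up, turn it upside down in the air (lid pointing well below level) for a moment, then bring it upright again and gently stand it near the middle of the white chopping board. Leave the short jar and the wide jar where they are.

Things in the scene. Friction and masses are not known exactly. Their poses are not given: they have to be found in the camera images.
- tall_jar: the jar to turn over: round closed steel jar with a black lid that stays on, 190 mm tall, the only tall one of the row, loose. Straight body 52 mm in diameter up to 145 mm, shoulder, lid 46 mm in diameter from 155 mm up. 0.25 to 0.42 kg, centre of mass about 93 mm up. Origin: centre of its underside; z along its axis to the lid. Lid 30 degrees or more below level counts as upside down
- board: white plastic chopping board, fixed to the bench, 160 x 160 mm, 12 mm thick; its place in the row varies. Origin: centre of its underside, z up, so its top lies 12 mm above the origin; x and y along its edges
- short_jar: bystander of the same make: round steel jar with black lid, 52 mm in diameter, 95 mm tall, loose. Origin: centre of its underside, z up
- wide_jar: bystander of the same make: round steel jar with black lid, 90 mm in diameter, 85 mm tall, loose. Origin: centre of its underside, z up

How it is judged:
On the way:
1. the tall jar is held upside down in the gripper: its lid points at least 30 degrees below level (120 degrees from upright) for 0.3 s (angle between tall_jar's own z axis and vertical above 2.094 rad and contact force between tall_jar and the fingers above 1 N), for 0.3 s.
At the end, for the whole second after the job is handed in: the tall jar stands upright (within about 8 degrees) and at rest on the white board's top, its axis within 60 mm of the board's middle along each edge direction; the short jar and the wide jar are within 30 mm of where they started (x of tall_jar in the frame of board between -0.06 and 0.06 m and y of tall_jar in the frame of board between -0.06 and 0.06 m and z of tall_jar in the frame of board between 0.004 and 0.02 m and angle between tall_jar's own z axis and vertical below 0.15 rad and linear speed of tall_jar below 0.02 m/s and distance of each of short_jar, wide_jar from where it was at the start of the episode below 0.03 m); the robot touches nothing.
It fails at once if the short jar or the wide jar is shifted by more than 30 mm (distance of any of short_jar, wide_jar from where it was at the start of the episode above 0.03 m).
It fails at once if the tall jar is dropped or knocked flying (moves faster than 0.35 m/s while the fingers do not touch it) or is pressed onto the board with over 80 N (contact force between tall_jar and board above 80 N or (contact force between tall_jar and the fingers below 0.05 N and linear speed of tall_jar above 0.35 m/s)).
It also fails if it takes over 58 s, if anything falls off the work surface, if the arm or the gripper's body presses on something with over 40 N, if the wrist force passes 120 N, or if a joint passes its speed limit or range.

### The arm

A 6-joint arm with a two-finger parallel gripper is mounted at the origin on the work surface. World frame = base frame: x ahead of the robot, y to its left, z up, the work surface at z = 0. Lengths are in m, angles in rad, forces in N, time in s.
With the tool pointing down it reaches from about 0.3 to 0.875 m from the base axis. Payload 6.4 kg.
Tool frame: the origin (TCP) lies at the very end of the fingers, on their centre line; the grasp point (between the pads) lies tcp_to_grasp behind it (tcp_to_grasp is the distance from the TCP to the grasp point, in m); z points along the fingers, y is the direction in which the jaws open and shut (so a half turn about z gives the same grasp; the last joint's range is limited). The gripper opens to 85 mm and grips with 20 to 120 N. Pads are 22 mm wide; open, the fingers measure 114 mm over their backs; the gripper's body (76 mm by 85 mm) begins 54 mm behind the grasp point. The pads swing forward as they close: fully open they stand 13 mm farther back than shut.
Start: joints at [-1.549, 0.181, 1.607, -0, 1.354, -0.206], TCP at [0.13, -0.56, 0.231] pointing down, gripper open.
Joint ranges: [-2.99, 2.99], [-0.89, 2.07], [0.3, 2.58], [-1.14, 4.28], [0, 2.63], [-3.12, 3.12]. Speed limits (rad/s): [2.57, 2.57, 3.01, 3.14, 3.14, 3.14].

### API

Orientations are given as a unit quaternion [w, x, y, z].
In Python, from bench import get_obs, camera, hand_in, tcp_to_grasp gives the robot as it stands.
- The arm moves only by the shell command python3 -m inch 'ROWS' [OPENING]. ROWS is JSON, a list of rows, each an object with "delta_pos": the shift along the tool's x, y, z in cm, a list of three; "rotation": the turn, a rotation vector about the tool's x, y, z in rad, a list of three. In form: [{"delta_pos": [x, y, z], "rotation": [rx, ry, rz]}, ...]. A call has 1 to 10 rows; each row shifts and turns the commanded pose from where the row before left it, along the tool's axes as they then stand; what a row does not reach is not made up. A row lasts 1/10 s, in which the tool goes at most 50 mm and 8.59 degrees, less where a joint would pass 70% of its speed; a pose out of reach is approached as far as the arm can. A call is refused whole if a number of a shift passes 5 or a number of a turn 0.15, either way. A call with a gripper value outside its range is refused whole. OPENING is the finger opening in cm, from 0 to 8.54, set as the call begins (- or left out, the last holds). The fingers move at their own pace and stop on an object; the grip force is fixed at half the most. Time passes only in rows, so rows that do not move let the fingers close. It gives the time, the measured TCP pose, the force and the opening at its end, in the units of the state.
- get_obs(): the state, without advancing time (a new reading comes with each control period).
- camera(name): name is "side" or "top"; returns a dict with "color" (480x640x3 uint8, red, green, blue), "vfov" (degrees; the focal length in pixels is half the picture's height over the tangent of half this angle, whatever the lens; pixels are square), "cx", "cy" (the principal point, pixels), "eye" and "orientation" of the camera in the world. Camera axes: x right, y down, z forward; pixel columns grow to the right and rows downward; lengths in m; the calibration is good to about 2 mm. A picture is of the moment at which its call begins. There is no depth.
- hand_in(): hands the job in, once; it reports no verdict.
The state is a dict: "time_s": time; "q": joint angles; "dq": joint speeds; "joint_efforts": joint torques, N m; "eef_pos": TCP position; "eef_rot": TCP orientation; "wrist_force": force on the tool from outside, world axes, zero at the start; "torque": the same for the moment, N m; "opening": opening from 0.0 (shut) to 1.0 (fully open).
Only numpy, scipy, OpenCV 4.12 (cv2) and the standard library are available. Lean on these libraries where they do the work, as an engineer would, in place of code of your own. Each camera call takes 0.05 s, during which the arm holds its last target.

## Working session

There is one attempt and no reset: what is moved stays moved. The work goes in short steps, Python scripts to look and compute and a shell command to move; the robot and the scene stay as the last step left them, time stands still between calls to the robot, and variables do not carry over. Pictures are saved under pics/ and viewed, and the job is handed in when it is done.

```bash
ls; mkdir -p pics; python3 - <<'E'
from bench import *
import cv2
print(get_obs(), tcp_to_grasp)
for n in("side","top"):
    c=camera(n); cv2.imwrite(f"pics/{n}0.png",c["color"][:,:,::-1]); print({k:v for k,v in c.items() if k!="color"})
E
```

```text
pics
{'time_s': 0.0, 'q': array([-1.54928348e+00,  1.81526946e-01,  1.60799600e+00,  1.79090606e-05,
        1.35379861e+00, -2.06262246e-01]), 'dq': array([ 0.00030238, -0.00020715,  0.00025695, -0.00071656,  0.00065525,
        0.00032815]), 'joint_efforts': array([ 9.11456609e-04, -4.44866538e+01, -3.51336086e+01, -3.64015168e-04,
        9.00948158e-03, -1.41830074e-05]), 'eef_pos': array([ 0.12987292, -0.55958282,  0.23039788]), 'eef_rot': array([-8.59959294e-04,  9.93521669e-01,  1.13639544e-01,  8.84455049e-05]), 'wrist_force': array([-0.36912037, -0.07446855, -0.00234522]), 'torque': array([ 0.01599622, -0.01386234, -0.00999993]), 'opening': 0.9973719403561794} 0.0187
{'vfov': 46.33630906436336, 'cx': 321.726370149, 'cy': 237.00568009045412, 'eye': array([ 0.31448669, -0.66641212,  0.63487573]), 'orientation': array([-0.4235566 ,  0.88098387, -0.19460152,  0.08122482])}
{'vfov': 57.43347238548847, 'cx': 320.07408569166165, 'cy': 241.41044380320716, 'eye': array([0.44383075, 0.00120779, 0.79743237]), 'orientation': array([-0.04811314,  0.71438192, -0.69428317,  0.07290043])}
```

View pics/side0.png

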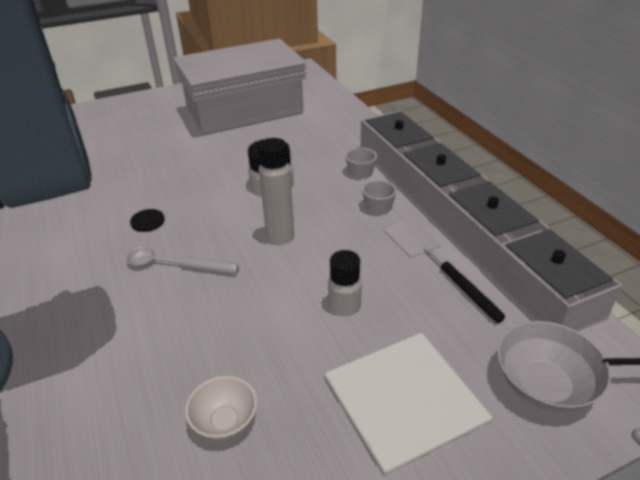

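View pics/top0.png

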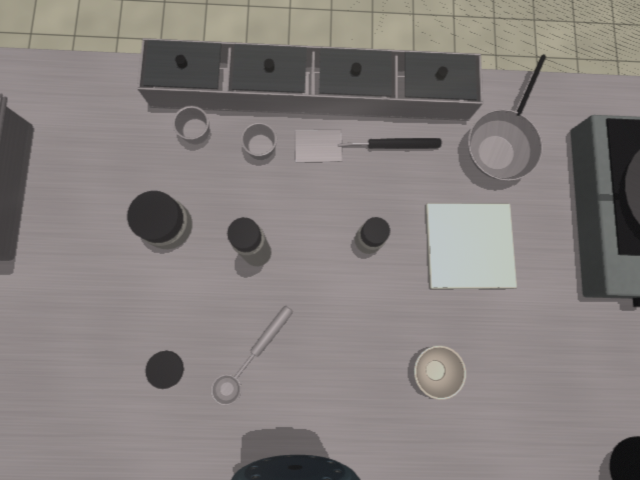

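The side view shows the tall jar (lid at 274,153, foot at about 279,240), the wide jar behind it (268,165), the short jar (345,285) and the board (407,400). In the top view the tall lid is at (243,235), the wide jar (157,217), the short jar (375,233) and the board (471,246).

```bash
cat > h.py <<'E'
import numpy as np, cv2
from scipy.spatial.transform import Rotation as R
def rot(q): return R.from_quat(np.roll(q,-1))
def ray(c,u,v):
    f=240/np.tan(np.radians(c["vfov"]/2))
    d=rot(c["orientation"]).apply([(u-c["cx"])/f,(v-c["cy"])/f,1]); return c["eye"],d
def plane(c,u,v,z):
    e,d=ray(c,u,v); return e+d*(z-e[2])/d[2]
def proj(c,p):
    f=240/np.tan(np.radians(c["vfov"]/2))
    x=rot(c["orientation"]).inv().apply(np.array(p)-c["eye"]); return f*x[:2]/x[2]+[c["cx"],c["cy"]]
def tri(a,b):
    (e1,d1),(e2,d2)=a,b
    A=np.stack([d1,-d2],1); s=np.linalg.lstsq(A,e2-e1,rcond=None)[0]
    p,q=e1+s[0]*d1,e2+s[1]*d2; return (p+q)/2,np.linalg.norm(p-q)
E
python3 - <<'E'
from h import *; from bench import *
t=camera("top"); s=camera("side")
def blobs(c,m,lo):
    n,_,st,ce=cv2.connectedComponentsWithStats(m.astype(np.uint8))
    return [(st[i].tolist(),ce[i].round(1)) for i in range(1,n) if st[i][4]>lo]
for nm,c in(("top",t),("side",s)):
    g=c["color"].astype(int)
    print(nm,"dark"); 
    for b in blobs(c,g.max(2)<50,300):print(b)
    print("white")
    for b in blobs(c,(g.min(2)>190),1500):
        x,y,w,h,_=b[0]; print(b)
g=t["color"].astype(int); print(g[246,471],g[246,400], s["color"][400,407],s["color"][340,300])
m=((g[:,:,1]>g[:,:,0]+5)&(g.min(2)>150)).astype(np.uint8);m[:190]=0
cs,_=cv2.findContours(m,0,2); k=max(cs,key=cv2.contourArea); b=cv2.boxPoints(cv2.minAreaRect(k))
P=np.array([plane(t,*p,0.012) for p in b]);print(b,P,P.mean(0),np.linalg.norm(np.diff(P,axis=0),axis=1))
for u,v,z in((243,235,.19),(157,217,.085),(375,233,.095)):
    print(plane(t,u,v,z), "side pix",proj(s,plane(t,u,v,z)))
E
```

```text
top dark
([606, 119, 34, 136, 3012], array([623.3, 180.6]))
([369, 139, 71, 9, 442], array([411.3, 143.7]))
([129, 199, 26, 33, 473], array([139.3, 213.3]))
([610, 437, 30, 43, 1128], array([625.9, 459.9]))
([244, 455, 102, 25, 2006], array([295.2, 468.5]))
white
side dark
([27, 0, 130, 103, 1501], array([72.4, 18.4]))
([249, 139, 41, 33, 1032], array([268.7, 153.8]))
([131, 210, 33, 21, 538], array([147. , 220.1]))
([331, 251, 28, 34, 852], array([344.5, 267.6]))
([441, 263, 63, 59, 820], array([473. , 292.9]))
white
[191 198 195] [146 139 139] [188 183 177] [152 145 146]
[[428. 286.]
 [428. 204.]
 [515. 204.]
 [515. 286.]] [[ 0.5047027  -0.2217157   0.012     ]
 [ 0.65740105 -0.22430561  0.012     ]
 [ 0.66320286 -0.38946935  0.012     ]
 [ 0.50916779 -0.38152735  0.012     ]] [ 0.5836186 -0.3042545  0.012    ] [0.15272031 0.1652656  0.15423968]
[0.55497275 0.08950458 0.19      ] side pix [269.99540215 144.58127588]
[0.59970838 0.2469076  0.085     ] side pix [267.91298283 150.82561986]
[ 0.58265658 -0.11179385  0.095     ] side pix [340.7340021  259.53399708]
```

```bash
python3 - <<'E'
from h import *; from bench import *
t=camera("top"); s=camera("side")
a=cv2.resize(t["color"][190:290,200:300],None,fx=4,fy=4,interpolation=2)
b=cv2.resize(s["color"][130:250,230:330],None,fx=4,fy=4,interpolation=2)
im=np.zeros((480,800,3),np.uint8); im[:400,:400]=a; im[:,400:]=b
cv2.imwrite("pics/z.png",np.clip(im[:,:,::-1]*1.6,0,255).astype(np.uint8))
E
```

```text
(no output)
```

View pics/z.png

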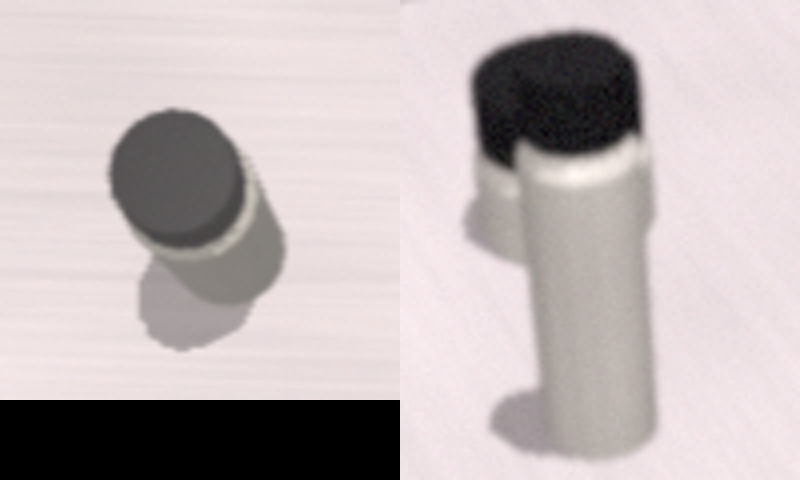

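```bash
python3 - <<'E'
from h import *; from bench import *
t=camera("top"); s=camera("side")
print(tri(ray(t,243.8,233.5),ray(s,274.5,146)))
print(plane(t,243.8,233.5,.19),plane(s,274.5,146,.19))
print(plane(t,257,252,0),plane(s,281,237,0))
print(tri(ray(t,257,252),ray(s,281,237)))
# body axis midline from side at several heights
for z in (0,.05,.1,.145,.19):
  print(z,proj(s,[.552,.083,z]),proj(t,[.552,.083,z]))
for p in ((407,400),):print(plane(s,*p,.012))
# start TCP projection sanity, bystanders
print(plane(s,345,262,.095))
# board corners by side
g=cv2.GaussianBlur(s["color"],(3,3),0).astype(int); m=((g.min(2)>165)&(g.max(2)>175)).astype(np.uint8); m[:325]=0;m[:,:315]=0;m[:,500:]=0
cs,_=cv2.findContours(m,0,2);k=max(cs,key=cv2.contourArea);b=cv2.approxPolyDP(k,12,True)[:,0].astype(float);print(b)
P=np.array([plane(s,*p,.012) for p in b]);print(P,P.mean(0))
g=cv2.GaussianBlur(t["color"],(3,3),0).astype(int); m=(g.min(2)>170).astype(np.uint8); m[:190]=0;m[320:]=0
cs,_=cv2.findContours(m,0,2);k=max(cs,key=cv2.contourArea);b=cv2.approxPolyDP(k,8,True)[:,0].astype(float);print(b)
P=np.array([plane(t,*p,.012) for p in b]);print(P,P.mean(0))
E
```

```text
(array([0.55989462, 0.08865362, 0.1860523 ]), np.float64(0.004062708101829869))
[0.55714745 0.08850715 0.19      ] [0.55983697 0.08204976 0.19      ]
[0.55893586 0.08991187 0.        ] [0.55955847 0.08822266 0.        ]
(array([ 0.55962217,  0.08997276, -0.00143976]), np.float64(0.000970669831950905))
0 [278.1184875  239.79717002] [260.60407528 255.86670658]
0.05 [276.09117024 217.53814211] [257.79763686 251.86185921]
0.1 [273.92907524 193.79931548] [254.59787212 247.29572681]
0.145 [271.85650388 171.0434179 ] [251.30884801 242.60221939]
0.19 [269.65203296 146.83932274] [247.54507567 237.23123614]
[ 0.58098491 -0.31208133  0.012     ]
[ 0.58586524 -0.11936164  0.095     ]
[[421. 334.]
 [327. 373.]
 [385. 469.]
 [490. 417.]]
[[ 0.65732877 -0.22427474  0.012     ]
 [ 0.50517602 -0.22895095  0.012     ]
 [ 0.50900418 -0.38232004  0.012     ]
 [ 0.66204104 -0.37781628  0.012     ]] [ 0.5833875  -0.30334051  0.012     ]
[[428. 204.]
 [432. 286.]
 [515. 286.]
 [508. 205.]]
[[ 0.65740104 -0.22430563  0.012     ]
 [ 0.50490653 -0.22901099  0.012     ]
 [ 0.50916779 -0.38152737  0.012     ]
 [ 0.66079375 -0.3759908   0.012     ]] [ 0.58306728 -0.3027087   0.012     ]
```

```bash
python3 -m inch '[{"delta_pos":[0,0,-3],"rotation":[0,0,0]},{"delta_pos":[0,0,-3],"rotation":[0,0,0]},{"delta_pos":[2.3,-2.7,-3],"rotation":[0,0,0]},{"delta_pos":[2.3,-2.7,-3],"rotation":[0,0,0]},{"delta_pos":[2.3,-2.7,0],"rotation":[0,0,0]},{"delta_pos":[2.3,-2.7,0],"rotation":[0,0,0]},{"delta_pos":[2.3,-2.7,0],"rotation":[0,0,0]},{"delta_pos":[2.3,-2.7,0],"rotation":[0,0,0]},{"delta_pos":[2.3,-2.7,0],"rotation":[0,0,0]},{"delta_pos":[2.3,-2.7,0],"rotation":[0,0,0]}]' 8.54; python3 -c "
from bench import *;o=get_obs();print(o['q'],o['eef_pos'])"
python3 -m inch '[{"delta_pos":[2.3,-2.7,0],"rotation":[0,0,0]},{"delta_pos":[2.3,-2.7,0],"rotation":[0,0,0]},{"delta_pos":[2.3,-2.7,0],"rotation":[0,0,0]},{"delta_pos":[2.3,-2.7,0],"rotation":[0,0,0]},{"delta_pos":[2.3,-2.7,0],"rotation":[0,0,0]},{"delta_pos":[2.3,-2.7,0],"rotation":[0,0,0]},{"delta_pos":[2.3,-2.7,0],"rotation":[0,0,0]},{"delta_pos":[2.3,-2.7,0],"rotation":[0,0,0]},{"delta_pos":[0,0,0],"rotation":[0,0,0.07]},{"delta_pos":[0,0,0],"rotation":[0,0,0]}]'; python3 -c "
from bench import *;o=get_obs();print(o['q'],o['eef_pos'],o['eef_rot'])"
```

```text
time_s: 1.4
eef_pos: [0.2607, -0.3068, 0.3514]
eef_rot: [0.0, 0.994, 0.113, 0.0]
wrist_force: [0.7, -0.3, 0.2]
opening: 0.998
[-1.16344432e+00 -3.08794488e-01  1.83131407e+00  7.20427275e-05
  1.61854604e+00  1.79912232e-01] [ 0.26071932 -0.30683706  0.35140181]
time_s: 2.4
eef_pos: [0.391, -0.0552, 0.3513]
eef_rot: [0.0, 0.997, 0.08, -0.0]
wrist_force: [-1.2, 0.3, 0.4]
opening: 0.998
[-4.43073813e-01 -3.28742831e-01  1.84610036e+00 -1.46772071e-04
  1.62416406e+00  9.67738603e-01] [ 0.39097137 -0.05519293  0.35133717] [ 8.12324747e-05  9.96802659e-01  7.99027704e-02 -5.82615888e-06]
```

```bash
cat >> h.py <<'E'
P0=dict(a2=.389,a3=.504,h=.25,d6=.293,off=.1178,s4=1)
def fk(q,P=P0):
    y=lambda a:R.from_rotvec([0,a,0]); z=lambda a:R.from_rotvec([0,0,a])
    A=z(q[0]); B=A*y(q[1]); C=B*y(q[2]); D=C*z(P['s4']*q[3])*y(q[4])*z(q[5]+np.pi/2)
    w=np.array([0,0,P['h']])+A.apply([0,P['off'],0])+B.apply([0,0,P['a2']])+C.apply([0,0,P['a3']])
    return w+D.apply([0,0,P['d6']]),D
E
python3 -m inch '[{"delta_pos":[0,0,0],"rotation":[0,0.15,0]},{"delta_pos":[0,0,0],"rotation":[0,0.15,0]},{"delta_pos":[0,0,0],"rotation":[0,0.15,0]},{"delta_pos":[0,0,0],"rotation":[0,0,0]}]'
cat > chk.py <<'E'
from h import *; from bench import *
o=get_obs();q=o['q'];print(q.round(3),o['eef_pos'].round(4))
p,D=fk(q);e=rot(o['eef_rot'])
print('fk',p.round(4),'toolaxes',e.as_matrix().round(3).tolist(),'roterr',(D.inv()*e).as_rotvec().round(4))
E
python3 chk.py; python3 - <<'E'
from h import *; from bench import *
from scipy.optimize import least_squares
D=[([-1.54928348e+00,  1.81526946e-01,  1.60799600e+00,  1.79090606e-05,1.35379861e+00, -2.06262246e-01],[ 0.12987292, -0.55958282,  0.23039788]),
([-1.16344432e+00,-3.08794488e-01,1.83131407e+00,7.20427275e-05,1.61854604e+00,1.79912232e-01],[ 0.26071932,-0.30683706,0.35140181]),
([-4.43073813e-01,-3.28742831e-01,1.84610036e+00,-1.46772071e-04,1.62416406e+00,9.67738603e-01],[ 0.39097137,-0.05519293,0.35133717])]
o=get_obs();D.append((o['q'],o['eef_pos']))
for s in(1,-1):
    f=lambda v:np.concatenate([fk(q,dict(a2=v[0],a3=v[1],h=v[2],d6=v[3],off=v[4],s4=s))[0]-p for q,p in D])
    r=least_squares(f,[.389,.504,.25,.293,.1178]);print(s,r.x.round(5),np.abs(r.fun).max())
E
```

```text
time_s: 2.8
eef_pos: [0.3885, -0.0578, 0.3498]
eef_rot: [-0.016, 0.972, 0.074, 0.224]
wrist_force: [-1.0, 0.2, -0.6]
opening: 0.997
[-0.768 -0.714  2.135  0.357  1.441  0.654] [ 0.3885 -0.0578  0.3498]
fk [ 0.3838 -0.0658  0.3555] toolaxes [[0.889, 0.151, 0.433], [0.137, -0.989, 0.064], [0.437, 0.002, -0.899]] roterr [ 0.  0. -0.]
1 [0.39914 0.50468 0.25689 0.31129 0.11846] 0.003906185338251489
-1 [ 0.24825  0.49636 -0.09043 -0.18588  0.12932] 0.0534149610750852
```

```bash
sed -i 's/^P0=.*/P0=dict(a2=.39914,a3=.50468,h=.25689,d6=.31129,off=.11846,s4=1)/' h.py
cat >> h.py <<'E'
from scipy.optimize import least_squares
LO=np.array([-2.99,-.89,.3,-1.14,0,-3.12]);HI=np.array([2.99,2.07,2.58,4.28,2.63,3.12])
def ik(p,D,q0):
    f=lambda q:np.r_[(fk(q)[0]-p)*5,(fk(q)[1].inv()*D).as_rotvec()]
    r=least_squares(f,np.clip(q0,LO+.01,HI-.01),bounds=(LO,HI),xtol=1e-10,max_nfev=60); return r.x,np.abs(r.fun).max()
def tool(psi,p,s=1):
    z=np.array([np.cos(psi)*np.cos(p),np.sin(psi)*np.cos(p),-np.sin(p)]); y=s*np.array([np.sin(psi),-np.cos(psi),0])
    return R.from_matrix(np.stack([np.cross(y,z),y,z],1))
E
cat > plan.py <<'E'
from h import *
d=np.radians
J=np.array([.559,.088,.10]);B=np.array([.583,-.303,.112])
for psi in range(-75,90,15):
  for p in (0,15,30,40):
   for s in (1,-1):
    D=tool(d(psi),d(p),s); z=D.apply([0,0,1]); best=None
    for q4 in (0.5,1.5,3):
        q,e=ik(J+z*.0187,D,[-.3,0,2.2,q4,1,.0+s*1.5])
        if e<1e-3 and (best is None or abs(q[3]-.357)<abs(best[3]-.357)):best=q
    if best is None: continue
    zh=z*[1,1,0]/np.hypot(z[0],z[1])
    q2,e2=ik(J+z*.0187-zh*.10,D,best)
    print(psi,p,s,best.round(2),'pre',q2.round(2),e2<1e-3)
E
python3 plan.py
```

```text
-75 30 -1 [ 0.39  0.57  1.75 -1.1   1.31  0.73] pre [ 0.56  0.65  1.63 -0.99  1.43  0.75] True
-75 40 -1 [ 0.34  0.48  1.78 -0.96  1.2   0.6 ] pre [ 0.51  0.56  1.67 -0.87  1.32  0.66] True
-60 40 -1 [ 0.34  0.37  1.95 -1.11  1.    0.54] pre [ 0.53  0.39  1.91 -1.01  1.13  0.6 ] True
-30 0 1 [ 0.34  0.61  2.26  4.03  1.39 -1.79] pre [ 0.58  0.58  2.32  4.25  1.46 -1.78] True
-30 0 -1 [0.34 0.61 2.26 4.03 1.39 1.36] pre [0.58 0.58 2.32 4.25 1.46 1.36] True
-30 15 1 [ 0.32  0.38  2.31  4.15  1.03 -1.97] pre [ 0.53  0.33  2.41  4.28  1.13 -1.94] False
-15 0 1 [ 0.16  0.55  2.41  3.57  1.41 -1.64] pre [ 0.34  0.52  2.55  3.75  1.51 -1.61] True
-15 15 1 [ 0.14  0.28  2.46  3.63  0.95 -1.76] pre [ 0.37  0.22  2.58  3.91  1.06 -1.83] False
-15 30 1 [ 0.11  0.08  2.43  3.86  0.5  -2.03] pre [ 0.29 -0.07  2.58  4.19  0.58 -2.23] False
0 0 1 [-0.12  0.53  2.51  3.02  1.47 -1.56] pre [-0.02  0.75  2.58  3.18  1.87 -1.56] False
0 15 1 [-0.11  0.21  2.56  3.01  0.95 -1.52] pre [ 0.26  0.36  2.58  3.64  1.22 -1.71] False
0 30 1 [-0.1   0.    2.52  2.93  0.43 -1.43] pre [ 0.09 -0.2   2.58  4.11  0.
[... 1650 characters left out ...]
2 ] pre [-0.88  0.66  2.11  1.24  1.7  -1.23] True
60 15 1 [-0.63  0.47  2.16  1.35  1.4  -1.04] pre [-0.86  0.46  2.17  1.16  1.5  -1.09] True
60 30 1 [-0.56  0.3   2.16  1.2   1.19 -0.83] pre [-0.79  0.28  2.19  1.04  1.32 -0.9 ] True
60 40 1 [-0.49  0.22  2.14  1.05  1.08 -0.65] pre [-0.72  0.18  2.19  0.93  1.21 -0.75] True
75 0 1 [-0.61  0.76  1.9   1.26  1.73 -1.11] pre [-0.79  0.78  1.85  1.1   1.82 -1.12] True
75 15 1 [-0.59  0.58  1.96  1.15  1.54 -1.  ] pre [-0.77  0.61  1.9   1.01  1.64 -1.03] True
75 30 1 [-0.54  0.43  1.98  1.02  1.36 -0.85] pre [-0.72  0.45  1.94  0.9   1.47 -0.91] True
75 40 1 [-0.48  0.34  1.98  0.91  1.25 -0.72] pre [-0.67  0.36  1.95  0.8   1.36 -0.81] True
```

```bash
cat >> h.py <<'E'
def rows(p0,D0,p1,D1,N):
    # straight line, constant rotation; row = shift along current tool axes then turn
    w=(D0.inv()*D1).as_rotvec(); out=[];p=np.array(p0);D=D0
    for i in range(1,N+1):
        t=p0+(np.array(p1)-p0)*i/N; out.append(np.r_[D.inv().apply(t-p)*100,w/N]); p=t; D=D0*R.from_rotvec(w*i/N)
    return np.array(out)
E
python3 - <<'E'
from h import *; from bench import *
o=get_obs();d=np.radians
D=tool(d(50),d(18));z=D.apply([0,0,1]);zh=np.array([np.cos(d(50)),np.sin(d(50)),0])
J=np.array([.559,.088,.10])
pre=J+z*.0187-zh*.11; print(pre)
r=rows(o['eef_pos'],rot(o['eef_rot']),pre,D,12);print(r.round(2).tolist())
q=o['q'];p0=o['eef_pos'];D0=rot(o['eef_rot']);w=(D0.inv()*D).as_rotvec()
for i in range(0,13,2):
    q,e=ik(p0+(pre-p0)*i/12,D0*R.from_rotvec(w*i/12),q);print(q.round(2),round(e,4))
E
```

```text
[0.49972518 0.01735903 0.09422138]
[[-0.02, -0.48, 2.36, 0.05, 0.06, -0.04], [-0.16, -0.38, 2.37, 0.05, 0.06, -0.04], [-0.29, -0.28, 2.37, 0.05, 0.06, -0.04], [-0.44, -0.18, 2.36, 0.05, 0.06, -0.04], [-0.58, -0.09, 2.33, 0.05, 0.06, -0.04], [-0.73, -0.01, 2.29, 0.05, 0.06, -0.04], [-0.87, 0.06, 2.24, 0.05, 0.06, -0.04], [-1.02, 0.13, 2.17, 0.05, 0.06, -0.04], [-1.16, 0.18, 2.1, 0.05, 0.06, -0.04], [-1.3, 0.23, 2.01, 0.05, 0.06, -0.04], [-1.44, 0.27, 1.91, 0.05, 0.06, -0.04], [-1.57, 0.29, 1.8, 0.05, 0.06, -0.04]]
[-0.76 -0.72  2.14  0.36  1.43  0.66] 0.0
[-0.85 -0.74  2.28  0.55  1.38  0.42] 0.0
[-0.93 -0.7   2.39  0.73  1.35  0.15] 0.0
[-0.97 -0.56  2.48  0.89  1.33 -0.15] 0.0
[-0.97 -0.33  2.5   1.04  1.32 -0.48] 0.0
[-0.96 -0.02  2.46  1.16  1.33 -0.81] 0.0
[-0.92  0.31  2.35  1.23  1.39 -1.09] 0.0
```

```bash
python3 -m inch '[{"delta_pos":[0,-0.5,2.4],"rotation":[0.05,0.06,-0.04]},{"delta_pos":[-0.2,-0.4,2.4],"rotation":[0.05,0.06,-0.04]},{"delta_pos":[-0.3,-0.3,2.4],"rotation":[0.05,0.06,-0.04]},{"delta_pos":[-0.4,-0.2,2.4],"rotation":[0.05,0.06,-0.04]},{"delta_pos":[-0.6,-0.1,2.3],"rotation":[0.05,0.06,-0.04]},{"delta_pos":[-0.7,0,2.3],"rotation":[0.05,0.06,-0.04]},{"delta_pos":[-0.9,0.1,2.2],"rotation":[0.05,0.06,-0.04]},{"delta_pos":[-1,0.1,2.2],"rotation":[0.05,0.06,-0.04]},{"delta_pos":[0,0,0],"rotation":[0,0,0]}]'; cat > nxt.py <<'E'
from h import *; from bench import *; import sys
# args: psi p x y z(grasp) back N
a=[float(v) for v in sys.argv[1:]]; d=np.radians
o=get_obs();D=tool(d(a[0]),d(a[1]));z=D.apply([0,0,1]);zh=np.array([np.cos(d(a[0])),np.sin(d(a[0])),0])
t=np.array(a[2:5])+z*.0187-zh*a[5]
r=rows(o['eef_pos'],rot(o['eef_rot']),t,D,int(a[6]))
print('q',o['q'].round(3),'err',(t-o['eef_pos']).round(4));print(np.c_[r[:,:3].round(2),r[:,3:].round(3)].tolist())
E
python3 nxt.py 50 18 .559 .088 .10 .11 5; python3 chk.py
```

```text
time_s: 3.7
eef_pos: [0.4597, -0.001, 0.1737]
eef_rot: [-0.198, 0.846, 0.261, 0.421]
wrist_force: [0.1, 0.8, -0.4]
opening: 1.003
q [-0.968 -0.1    2.365  1.015  1.29  -0.517] err [ 0.04    0.0183 -0.0795]
[[-0.79, 0.38, 1.59, 0.028, 0.056, -0.04], [-0.89, 0.39, 1.53, 0.028, 0.056, -0.04], [-0.99, 0.4, 1.47, 0.028, 0.056, -0.04], [-1.09, 0.4, 1.4, 0.028, 0.056, -0.04], [-1.18, 0.39, 1.33, 0.028, 0.056, -0.04]]
[-0.968 -0.1    2.365  1.015  1.29  -0.517] [ 0.4597 -0.001   0.1737]
fk [ 0.4845 -0.0469  0.1546] toolaxes [[0.509, 0.608, 0.609], [0.275, -0.785, 0.555], [0.816, -0.115, -0.566]] roterr [ 0.  0. -0.]
```

```bash
python3 -m inch '[{"delta_pos":[-0.8,0.4,1.6],"rotation":[0.03,0.06,-0.04]},{"delta_pos":[-0.9,0.4,1.5],"rotation":[0.03,0.06,-0.04]},{"delta_pos":[-1,0.4,1.5],"rotation":[0.03,0.06,-0.04]},{"delta_pos":[-1.1,0.4,1.4],"rotation":[0.02,0.05,-0.04]},{"delta_pos":[-1.2,0.4,1.3],"rotation":[0.02,0.05,-0.04]},{"delta_pos":[0,0,0],"rotation":[0,0,0]}]'
python3 nxt.py 50 18 .559 .088 .10 0 6; python3 - <<'E'
from h import *; from bench import *
D=[([-1.54928348e+00,  1.81526946e-01,  1.60799600e+00,  1.79090606e-05,1.35379861e+00, -2.06262246e-01],[ 0.12987292, -0.55958282,  0.23039788]),
([-1.16344432e+00,-3.08794488e-01,1.83131407e+00,7.20427275e-05,1.61854604e+00,1.79912232e-01],[ 0.26071932,-0.30683706,0.35140181]),
([-4.43073813e-01,-3.28742831e-01,1.84610036e+00,-1.46772071e-04,1.62416406e+00,9.67738603e-01],[ 0.39097137,-0.05519293,0.35133717]),
([-0.768,-0.714,2.135,0.357,1.441,0.654],[0.3885,-0.0578,0.3498]),([-0.968,-0.1,2.365,1.015,1.29,-0.517],[0.4597,-0.001,0.1737])]
o=get_obs();D.append((o['q'],o['eef_pos']))
def fk2(q,v):
    y=lambda a:R.from_rotvec([0,a,0]); z=lambda a:R.from_rotvec([0,0,a])
    A=z(q[0]); B=A*y(q[1]); C=B*y(q[2]); E=C*z(q[3]); F=E*y(q[4])
    return np.array([0,0,v[2]])+A.apply([0,v[4],0])+B.apply([0,0,v[0]])+C.apply([0,0,v[1]])+E.apply([0,v[5],0])+F.apply([v[6],0,v[3]])
for mask in ([1,1],[1,0],[0,1]):
    m=np.r_[1,1,1,1,1,mask]
    r=least_squares(lambda v:np.concatenate([fk2(q,v*m)-p for q,p in D]),[.389,.504,.25,.293,.0,.11,0]);print(r.x.round(4),np.abs(r.fun).max())
E
```

```text
time_s: 4.3
eef_pos: [0.5028, 0.0142, 0.0981]
eef_rot: [-0.239, 0.733, 0.344, 0.536]
wrist_force: [-0.7, 0.6, -0.1]
opening: 0.998
q [-0.936  0.497  2.199  1.235  1.379 -1.148] err [ 0.0676  0.0875 -0.0039]
[[0.51, -0.09, 1.77, 0.002, 0.0, 0.002], [0.51, -0.09, 1.77, 0.002, 0.0, 0.002], [0.51, -0.09, 1.77, 0.002, 0.0, 0.002], [0.51, -0.08, 1.77, 0.002, 0.0, 0.002], [0.51, -0.08, 1.77, 0.002, 0.0, 0.002], [0.51, -0.08, 1.77, 0.002, 0.0, 0.002]]
[ 0.3674  0.4453  0.3079  0.3278  0.1391 -0.0268 -0.0391] 0.02264212547075861
[ 0.3642  0.4831  0.308   0.3228  0.1337 -0.0216  0.    ] 0.02537494977680832
[0.354  0.5027 0.3146 0.3246 0.1141 0.11   0.0226] 0.030736323596688542
```

```bash
cat > fit.py <<'E'
from h import *; from bench import *
D=[([-1.54928348e+00,  1.81526946e-01,  1.60799600e+00,  1.79090606e-05,1.35379861e+00, -2.06262246e-01],[ 0.12987292, -0.55958282,  0.23039788]),
([-1.16344432e+00,-3.08794488e-01,1.83131407e+00,7.20427275e-05,1.61854604e+00,1.79912232e-01],[ 0.26071932,-0.30683706,0.35140181]),
([-4.43073813e-01,-3.28742831e-01,1.84610036e+00,-1.46772071e-04,1.62416406e+00,9.67738603e-01],[ 0.39097137,-0.05519293,0.35133717]),
([-0.768,-0.714,2.135,0.357,1.441,0.654],[0.3885,-0.0578,0.3498]),([-0.968,-0.1,2.365,1.015,1.29,-0.517],[0.4597,-0.001,0.1737]),
([-0.936 , 0.497 , 2.199 , 1.235 , 1.379 ,-1.148],[0.5028, 0.0142, 0.0981])]
Y=lambda a:R.from_rotvec([0,a,0]); Z=lambda a:R.from_rotvec([0,0,a])
def reg(q):
    A=Z(q[0]); B=A*Y(q[1]); C=B*Y(q[2]); E=C*Z(q[3]); F=E*Y(q[4]);m=lambda r:r.as_matrix()
    return np.c_[[0,0,1],m(A)[:,0:2],m(B)[:,[0,2]],m(C)[:,[0,2]],m(E)[:,[0,1]],m(F)[:,[0,2]]]
M=np.vstack([reg(q) for q,p in D]);b=np.concatenate([p for q,p in D])
for cols in (range(11),[0,2,4,5,6,7,8,9,10],[0,2,4,6,7,8,10],[0,2,3,4,5,6,10],[0,2,4,5,6,7,10]):
    cols=list(cols);x,_,rk,sv=np.linalg.lstsq(M[:,cols],b,rcond=None);print(cols,x.round(4),rk,np.abs(M[:,cols]@x-b).max().round(5))
E
python3 fit.py
```

```text
[0, 1, 2, 3, 4, 5, 6, 7, 8, 9, 10] [ 3.133e-01  1.000e-04  1.176e-01 -5.000e-04  4.383e-01  8.550e-02
  5.154e-01  2.000e-04  2.000e-04  5.000e-04  3.187e-01] 11 7e-05
[0, 2, 4, 5, 6, 7, 8, 9, 10] [3.132e-01 1.178e-01 4.383e-01 8.550e-02 5.148e-01 1.000e-04 0.000e+00
 2.000e-04 3.187e-01] 9 0.00014
[0, 2, 4, 6, 7, 8, 10] [ 0.2932  0.1336  0.3754  0.4947  0.089  -0.0211  0.2306] 7 0.03111
[0, 2, 3, 4, 5, 6, 10] [ 3.133e-01  1.178e-01 -1.000e-04  4.383e-01  8.550e-02  5.146e-01
  3.189e-01] 7 0.00014
[0, 2, 4, 5, 6, 7, 10] [3.132e-01 1.178e-01 4.383e-01 8.550e-02 5.145e-01 2.000e-04 3.187e-01] 7 0.00015
```

```bash
sed -i 's/^P0=.*/P0=dict(a2=.4383,a3=.5146,e=.0855,h=.3132,d6=.3187,off=.1178,s4=1)/; s/C.apply(\[0,0,P/C.apply([P["e"],0,P/' h.py; python3 chk.py
python3 -m inch '[{"delta_pos":[0.6,-0.1,2],"rotation":[0,0,0]},{"delta_pos":[0.6,-0.1,2],"rotation":[0,0,0]},{"delta_pos":[0.6,-0.1,2],"rotation":[0,0,0]},{"delta_pos":[0,0,0],"rotation":[0,0,0]}]'
python3 nxt.py 50 18 .559 .088 .10 0 4
python3 - <<'E'
from h import *; from bench import *
t=camera("top"); s=camera("side")
im=np.vstack([cv2.resize(x["color"],None,fx=.83,fy=.83)[a:a+290] for x,a in((t,100),(s,80))])
cv2.imwrite("pics/pre.png",im[:,:,::-1])
E
```

```text
[-0.936  0.497  2.199  1.235  1.379 -1.148] [0.5028 0.0142 0.0981]
fk [0.5027 0.0139 0.098 ] toolaxes [[0.189, 0.76, 0.622], [0.248, -0.65, 0.718], [0.95, 0.019, -0.311]] roterr [ 0.  0. -0.]
time_s: 4.7
eef_pos: [0.5422, 0.0646, 0.1009]
eef_rot: [-0.236, 0.732, 0.346, 0.537]
wrist_force: [-0.1, 0.6, 1.3]
opening: 0.998
q [-0.761  0.496  2.183  1.386  1.308 -1.119] err [ 0.0283  0.037  -0.0067]
[[0.2, -0.07, 1.16, 0.004, 0.001, 0.006], [0.2, -0.06, 1.16, 0.004, 0.001, 0.006], [0.2, -0.06, 1.16, 0.004, 0.001, 0.006], [0.2, -0.06, 1.16, 0.004, 0.001, 0.006]]
```

View pics/pre.png

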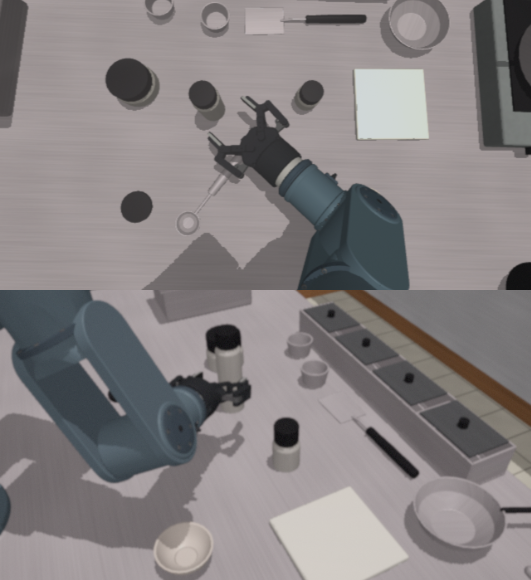

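The top view shows the open finger tips at (215,140) and (252,102), either side of the line to the tall jar's lid at (204,95). The short jar at (311,92) is clear. I'm going on with the approach.

```bash
python3 -m inch '[{"delta_pos":[0.2,-0.1,1.2],"rotation":[0,0,0.01]},{"delta_pos":[0.2,-0.1,1.2],"rotation":[0,0,0]},{"delta_pos":[0.2,0,1.1],"rotation":[0,0,0.01]},{"delta_pos":[0.2,0,1.1],"rotation":[0,0,0]},{"delta_pos":[0,0,0],"rotation":[0,0,0]}]'
python3 nxt.py 50 18 .559 .088 .10 0 1
python3 - <<'E'
from h import *; from bench import *
t=camera("top"); s=camera("side"); print(get_obs()['wrist_force'])
a=cv2.resize(t["color"][180:340,200:360],(480,480)); b=cv2.resize(s["color"][130:290,200:307],(320,480))
cv2.imwrite("pics/g.png",np.clip(np.hstack([a,b])[:,:,::-1]*1.5,0,255))
g=.0187; o=get_obs(); p=o['eef_pos']-rot(o['eef_rot']).apply([0,0,g]); print(p,[proj(c,p) for c in(t,s)])
E
```

```text
time_s: 5.3
eef_pos: [0.5707, 0.0995, 0.0923]
eef_rot: [-0.241, 0.736, 0.337, 0.536]
wrist_force: [-1.4, -0.1, -0.9]
opening: 1.001
q [-0.639  0.535  2.148  1.498  1.254 -1.095] err [-0.0002  0.0021  0.002 ]
[[0.23, -0.16, 0.08, 0.019, 0.001, 0.001]]
[ 0.0857529  -0.1227915  -0.47622489]
[0.5585005  0.08575876 0.09771142] [array([253.24047593, 243.48286408]), array([277.05624404, 193.12374008])][ WARN:0@2.289] global loadsave.cpp:1063 imwrite_ Unsupported depth image for selected encoder is fallbacked to CV_8U.
```

View pics/g.png

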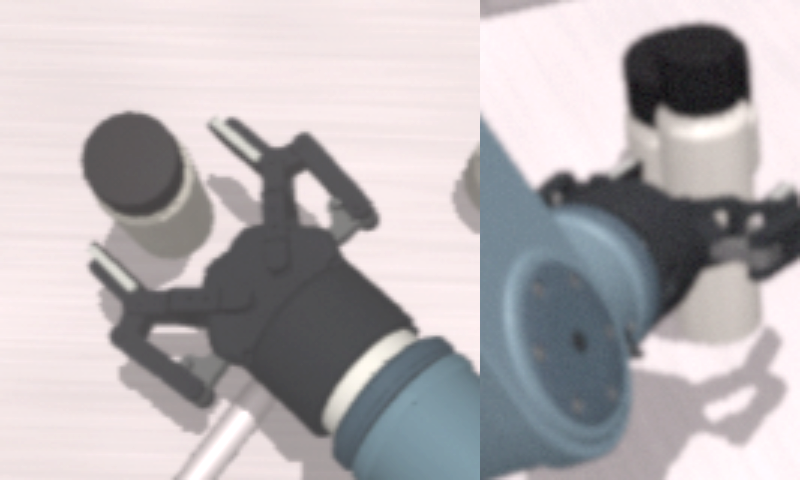

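Both fingers straddle the body: the pads are at (235,140) and (115,270) with the jar between them. I'm nudging by 2 mm and closing.

```bash
python3 -m inch '[{"delta_pos":[0.2,-0.1,0.2],"rotation":[0.02,0,0]},{"delta_pos":[0,0,0],"rotation":[0,0,0]}]'
python3 -m inch '[{"delta_pos":[0,0,0],"rotation":[0,0,0]},{"delta_pos":[0,0,0],"rotation":[0,0,0]},{"delta_pos":[0,0,0],"rotation":[0,0,0]},{"delta_pos":[0,0,0],"rotation":[0,0,0]},{"delta_pos":[0,0,0],"rotation":[0,0,0]},{"delta_pos":[0,0,0],"rotation":[0,0,0]},{"delta_pos":[0,0,0],"rotation":[0,0,0]},{"delta_pos":[0,0,0],"rotation":[0,0,0]},{"delta_pos":[0,0,0],"rotation":[0,0,0]},{"delta_pos":[0,0,0],"rotation":[0,0,0]}]' 3
python3 nxt.py 50 18 .559 .088 .10 0 1
```

```text
time_s: 5.6
eef_pos: [0.5715, 0.1013, 0.0931]
eef_rot: [-0.248, 0.734, 0.342, 0.532]
wrist_force: [0.4, 0.2, 1.0]
opening: 1.0
time_s: 6.6
eef_pos: [0.571, 0.1021, 0.0929]
eef_rot: [-0.249, 0.734, 0.342, 0.532]
wrist_force: [-3.2, 0.3, 4.4]
opening: 0.588
q [-0.634  0.539  2.135  1.481  1.262 -1.078] err [-0.0006 -0.0005  0.0014]
[[0.11, -0.01, -0.11, -0.0, 0.001, -0.001]]
```

```bash
python3 - <<'E'
from h import *; from bench import *
o=get_obs();q=o['q'];p=o['eef_pos'];D=rot(o['eef_rot']);d=np.radians
for h in (.07,.14,.22):
    q,e=ik(p+[0,0,h],D,q);print(q.round(2),e.round(4))
q1=q.copy();q1[5]+=2.85;print(fk(q1)[1].as_matrix().round(2).tolist(), (fk(q1)[1]*D.inv()).apply([0,0,1]))
for psi in (50,30,0,-30):
  D2=tool(d(psi),d(18));z=D2.apply([0,0,1])
  qq=q
  for h in(.25,.13):
    qq,e=ik(np.array([.583,-.303,.10+h-.12])+z*.0187,D2,qq);print(psi,h,qq.round(2),e.round(4))
E
python3 -m inch '[{"delta_pos":[0.5,0,-0.2],"rotation":[0,0,0]},{"delta_pos":[1.2,0,-0.4],"rotation":[0,0,0]},{"delta_pos":[2.4,0,-0.8],"rotation":[0,0,0]},{"delta_pos":[2.4,0,-0.8],"rotation":[0,0,0]},{"delta_pos":[2.4,0,-0.8],"rotation":[0,0,0]},{"delta_pos":[1.2,0,-0.4],"rotation":[0,0,0]},{"delta_pos":[0,0,0],"rotation":[0,0,0]}]'
python3 - <<'E'
from h import *; from bench import *
t=camera("top"); s=camera("side"); o=get_obs();print(o['wrist_force'],o['opening'],o['q'])
a=cv2.resize(t["color"],(400,300)); b=cv2.resize(s["color"],(400,300))
cv2.imwrite("pics/l.png",np.clip(np.hstack([a,b])[:,:,::-1]*1.3,0,255).astype(np.uint8))
E
```

```text
[-0.63  0.34  2.17  1.43  1.28 -0.91] 0.0
[-0.63  0.15  2.18  1.38  1.31 -0.72] 0.0
[-0.63 -0.04  2.15  1.33  1.36 -0.51] 0.0
[[0.03, -0.79, 0.61], [-0.41, 0.55, 0.73], [-0.91, -0.27, -0.31]] [-0.16107192 -0.61760874 -0.76981509]
50 0.25 [-1.1   0.62  1.51  1.09  1.72 -0.66] 0.0
50 0.13 [-1.1   0.82  1.48  1.07  1.64 -0.82] 0.0
30 0.25 [-1.14  0.46  1.78  1.27  1.45 -0.66] 0.0
30 0.13 [-1.14  0.69  1.75  1.3   1.39 -0.86] 0.0
0 0.25 [-1.08  0.22  2.11  1.68  1.   -0.72] 0.0
0 0.13 [-1.08  0.53  2.08  1.85  1.05 -1.04] 0.0
-30 0.25 [-0.77  0.12  2.24  2.66  0.52 -1.22] 0.0
-30 0.13 [-0.77  0.48  2.2   2.82  0.82 -1.42] 0.0
time_s: 7.3
eef_pos: [0.5712, 0.1005, 0.2006]
eef_rot: [-0.247, 0.734, 0.343, 0.533]
wrist_force: [0.2, -0.1, -3.1]
opening: 0.588
[ 1.29376735  0.079824   -2.57445071] 0.5883562837252807 [-0.63642288  0.23525223  2.1801377   1.40080047  1.29508849 -0.81039064]
```

View pics/l.png

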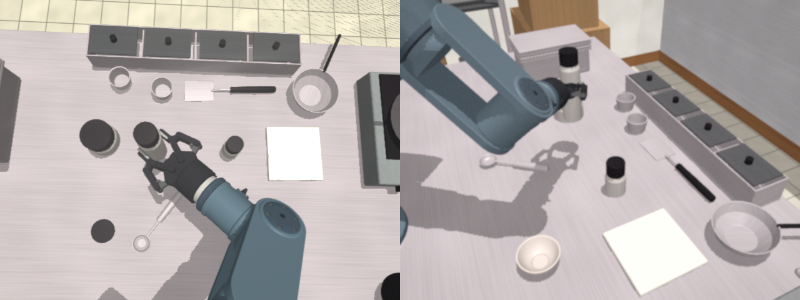

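Lifted: the side view shows the jar upright in the fingers at (570,85), and the bystanders haven't moved. Next I raise it further and roll it over.

```bash
python3 -m inch '[{"delta_pos":[1.2,0,-0.4],"rotation":[0,0,0]},{"delta_pos":[2.4,0,-0.8],"rotation":[0,0,0]},{"delta_pos":[2.4,0,-0.8],"rotation":[0,0,0]},{"delta_pos":[2.4,0,-0.8],"rotation":[0,0,0]},{"delta_pos":[1.2,0,-0.4],"rotation":[0,0,0]},{"delta_pos":[0,0,0],"rotation":[0,0,0.05]},{"delta_pos":[0,0,0],"rotation":[0,0,0.1]},{"delta_pos":[0,0,0],"rotation":[0,0,0.15]},{"delta_pos":[0,0,0],"rotation":[0,0,0.15]},{"delta_pos":[0,0,0],"rotation":[0,0,0.15]}]'
python3 -m inch '[{"delta_pos":[0,0,0],"rotation":[0,0,0.15]},{"delta_pos":[0,0,0],"rotation":[0,0,0.15]},{"delta_pos":[0,0,0],"rotation":[0,0,0.15]},{"delta_pos":[0,0,0],"rotation":[0,0,0.15]},{"delta_pos":[0,0,0],"rotation":[0,0,0.15]},{"delta_pos":[0,0,0],"rotation":[0,0,0.15]},{"delta_pos":[0,0,0],"rotation":[0,0,0.15]},{"delta_pos":[0,0,0],"rotation":[0,0,0.15]},{"delta_pos":[0,0,0],"rotation":[0,0,0.15]},{"delta_pos":[0,0,0],"rotation":[0,0,0.15]}]'
python3 -m inch '[{"delta_pos":[0,0,0],"rotation":[0,0,0.15]},{"delta_pos":[0,0,0],"rotation":[0,0,0.15]},{"delta_pos":[0,0,0],"rotation":[0,0,0.15]},{"delta_pos":[0,0,0],"rotation":[0,0,0.15]},{"delta_pos":[0,0,0],"rotation":[0,0,0.1]},{"delta_pos":[0,0,0],"rotation":[0,0,0.05]},{"delta_pos":[0,0,0],"rotation":[0,0,0]},{"delta_pos":[0,0,0],"rotation":[0,0,0]},{"delta_pos":[0,0,0],"rotation":[0,0,0]},{"delta_pos":[0,0,0],"rotation":[0,0,0]}]'
python3 - <<'E'
from h import *; from bench import *
t=camera("top"); s=camera("side"); o=get_obs();print(o['wrist_force'],o['opening'],o['q'])
D=tool(np.radians(50),np.radians(18)); print('jar axis',(rot(o['eef_rot'])*D.inv()).apply([0,0,1]))
a=cv2.resize(t["color"],(400,300)); b=cv2.resize(s["color"],(400,300))
cv2.imwrite("pics/inv.png",np.clip(np.hstack([a,b])[:,:,::-1]*1.3,0,255).astype(np.uint8))
E
```

```text
time_s: 8.4
eef_pos: [0.5698, 0.1007, 0.2986]
eef_rot: [-0.397, 0.803, 0.106, 0.432]
wrist_force: [-0.2, -0.6, -2.8]
opening: 0.591
time_s: 9.4
eef_pos: [0.5698, 0.1007, 0.2986]
eef_rot: [-0.585, 0.66, -0.469, 0.046]
wrist_force: [0.2, 0.9, -2.7]
opening: 0.586
time_s: 10.4
eef_pos: [0.5702, 0.1006, 0.3002]
eef_rot: [0.562, -0.445, 0.676, 0.169]
wrist_force: [0.0, -0.7, -2.0]
opening: 0.586
[-0.2626356  -0.56089003 -3.53997281] 0.5863466665405104 [-0.63803771 -0.01070914  2.15822953  1.33393038  1.35212187  2.30976129]
jar axis [-0.16159875 -0.61690725 -0.77026702]
```

View pics/inv.png

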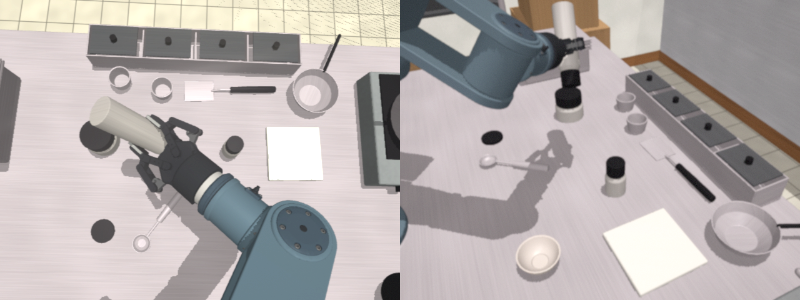

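Upside down: in the side view the lid is at (570,78), below the body. The kinematics put the axis about 140° from upright, and the grip is holding. Rolling back.

```bash
python3 -m inch '[{"delta_pos":[0,0,0],"rotation":[0,0,0]},{"delta_pos":[0,0,0],"rotation":[0,0,0]},{"delta_pos":[0,0,0],"rotation":[0,0,-0.05]},{"delta_pos":[0,0,0],"rotation":[0,0,-0.1]},{"delta_pos":[0,0,0],"rotation":[0,0,-0.15]},{"delta_pos":[0,0,0],"rotation":[0,0,-0.15]},{"delta_pos":[0,0,0],"rotation":[0,0,-0.15]},{"delta_pos":[0,0,0],"rotation":[0,0,-0.15]},{"delta_pos":[0,0,0],"rotation":[0,0,-0.15]},{"delta_pos":[0,0,0],"rotation":[0,0,-0.15]}]'
python3 -m inch '[{"delta_pos":[0,0,0],"rotation":[0,0,-0.15]},{"delta_pos":[0,0,0],"rotation":[0,0,-0.15]},{"delta_pos":[0,0,0],"rotation":[0,0,-0.15]},{"delta_pos":[0,0,0],"rotation":[0,0,-0.15]},{"delta_pos":[0,0,0],"rotation":[0,0,-0.15]},{"delta_pos":[0,0,0],"rotation":[0,0,-0.15]},{"delta_pos":[0,0,0],"rotation":[0,0,-0.15]},{"delta_pos":[0,0,0],"rotation":[0,0,-0.15]},{"delta_pos":[0,0,0],"rotation":[0,0,-0.15]},{"delta_pos":[0,0,0],"rotation":[0,0,-0.15]}]'
python3 -m inch '[{"delta_pos":[0,0,0],"rotation":[0,0,-0.15]},{"delta_pos":[0,0,0],"rotation":[0,0,-0.1]},{"delta_pos":[0,0,0],"rotation":[0,0,-0.05]},{"delta_pos":[0,0,0],"rotation":[0,0,0]},{"delta_pos":[0,0,0],"rotation":[0,0,0]}]'
python3 - <<'E'
from h import *; from bench import *
t=camera("top"); s=camera("side"); o=get_obs();print(o['wrist_force'],o['opening'],o['q'])
D=tool(np.radians(50),np.radians(18)); print('jar axis',(rot(o['eef_rot'])*D.inv()).apply([0,0,1]))
p=o['eef_pos']-rot(o['eef_rot']).apply([0,0,.0187]); print('grasp',p,[proj(c,p) for c in(t,s)])
b=s["color"][0:200,480:640] if 0 else s["color"][0:240,180:340]; b=cv2.resize(b,(400,600)); a=cv2.resize(t["color"],(400,300)); a=np.vstack([a,a*0])
cv2.imwrite("pics/up.png",np.clip(np.hstack([a,b])[:,:,::-1]*1.3,0,255).astype(np.uint8))
E
```

```text
time_s: 11.5
eef_pos: [0.5702, 0.1006, 0.3006]
eef_rot: [-0.571, 0.725, -0.36, 0.138]
wrist_force: [-0.9, 1.3, -2.5]
opening: 0.588
time_s: 12.5
eef_pos: [0.5702, 0.1006, 0.3006]
eef_rot: [-0.324, 0.776, 0.231, 0.49]
wrist_force: [-0.2, -0.6, -3.1]
opening: 0.585
time_s: 13.0
eef_pos: [0.5702, 0.1006, 0.3005]
eef_rot: [-0.249, 0.734, 0.341, 0.532]
wrist_force: [0.2, 0.1, -2.1]
opening: 0.582
[ 0.27754875  0.395345   -2.19398233] 0.5874504542736433 [-0.63802739 -0.0108439   2.15819619  1.33399728  1.35220553 -0.53873382]
jar axis [ 2.39174995e-03 -3.76245009e-04  9.99997069e-01]
grasp [0.5587919  0.08696327 0.30629768] [array([231.58600354, 213.0190148 ]), array([266.71407065,  74.67051124])]
```

View pics/up.png

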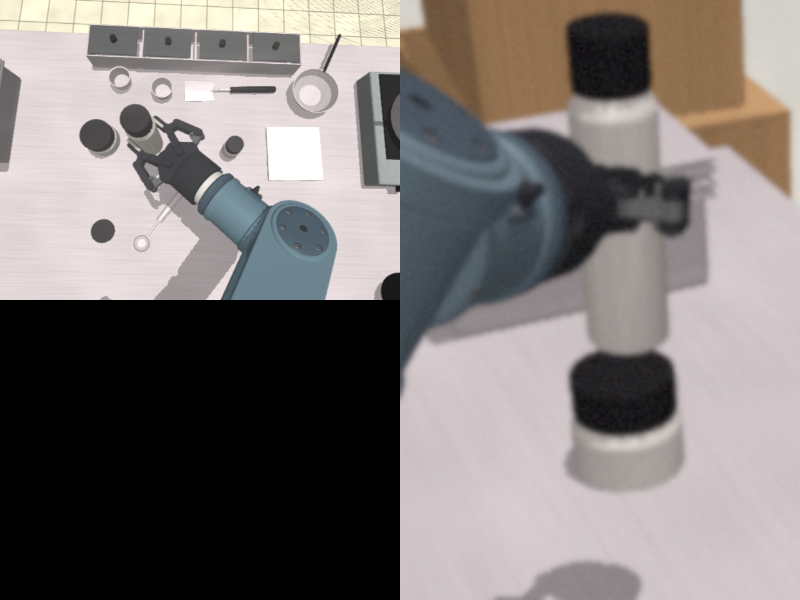

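The jar is upright again (side-view crop: lid at (610,55), foot at (625,335)) and the bystanders are where they were. Next is the rows to above the board.

```bash
python3 nxt.py 50 18 .583 -.303 .30 0 14; python3 - <<'E'
from h import *; from bench import *
o=get_obs();q=o['q'];D=tool(np.radians(50),np.radians(18));z=D.apply([0,0,1]);p=o['eef_pos']
for t in(.25,.5,.75,1):
    q,e=ik(p+(np.array([.583,-.303,.30])+z*.0187-p)*t,D,q);print(q.round(2),e.round(4))
E
```

```text
q [-0.638 -0.011  2.158  1.334  1.352 -0.539] err [ 0.0242 -0.39   -0.0063]
[[-0.67, 1.92, -1.91, -0.0, 0.0, -0.0], [-0.67, 1.92, -1.91, -0.0, 0.0, -0.0], [-0.67, 1.92, -1.91, -0.0, 0.0, -0.0], [-0.67, 1.92, -1.91, -0.0, 0.0, -0.0], [-0.67, 1.92, -1.91, -0.0, 0.0, -0.0], [-0.67, 1.92, -1.91, -0.0, 0.0, -0.0], [-0.67, 1.92, -1.91, -0.0, 0.0, -0.0], [-0.67, 1.92, -1.91, -0.0, 0.0, -0.0], [-0.67, 1.92, -1.91, -0.0, 0.0, -0.0], [-0.67, 1.92, -1.91, -0.0, 0.0, -0.0], [-0.67, 1.92, -1.91, -0.0, 0.0, -0.0], [-0.67, 1.92, -1.91, -0.0, 0.0, -0.0], [-0.67, 1.92, -1.91, -0.0, 0.0, -0.0], [-0.67, 1.92, -1.91, -0.0, 0.0, -0.0]]
[-0.81  0.1   2.05  1.25  1.49 -0.58] 0.0
[-0.93  0.23  1.89  1.18  1.6  -0.6 ] 0.0
[-1.03  0.37  1.71  1.13  1.69 -0.59] 0.0
[-1.1   0.52  1.49  1.11  1.77 -0.56] 0.0
```

```bash
python3 -m inch '[{"delta_pos":[-0.3,0.9,-0.9],"rotation":[0,0,0]},{"delta_pos":[-0.7,1.9,-1.9],"rotation":[0,0,0]},{"delta_pos":[-0.7,1.9,-1.9],"rotation":[0,0,0]},{"delta_pos":[-0.7,1.9,-1.9],"rotation":[0,0,0]},{"delta_pos":[-0.7,1.9,-1.9],"rotation":[0,0,0]},{"delta_pos":[-0.7,1.9,-1.9],"rotation":[0,0,0]},{"delta_pos":[-0.7,1.9,-1.9],"rotation":[0,0,0]},{"delta_pos":[-0.7,1.9,-1.9],"rotation":[0,0,0]},{"delta_pos":[-0.7,1.9,-1.9],"rotation":[0,0,0]},{"delta_pos":[-0.7,1.9,-1.9],"rotation":[0,0,0]}]'
python3 -m inch '[{"delta_pos":[-0.7,1.9,-1.9],"rotation":[0,0,0]},{"delta_pos":[-0.7,1.9,-1.9],"rotation":[0,0,0]},{"delta_pos":[-0.7,1.9,-1.9],"rotation":[0,0,0]},{"delta_pos":[-0.6,1.9,-1.9],"rotation":[0,0,0]},{"delta_pos":[-0.3,0.9,-0.9],"rotation":[0,0,0]},{"delta_pos":[0,0,0],"rotation":[0,0,0]}]'
python3 nxt.py 50 18 .583 -.303 .15 0 7
```

```text
time_s: 14.1
eef_pos: [0.5847, -0.1642, 0.2932]
eef_rot: [-0.248, 0.734, 0.341, 0.532]
wrist_force: [0.4, -0.3, -3.5]
opening: 0.587
time_s: 14.7
eef_pos: [0.5917, -0.2887, 0.2906]
eef_rot: [-0.248, 0.734, 0.341, 0.532]
wrist_force: [-0.7, 0.9, -3.0]
opening: 0.589
q [-1.101  0.523  1.503  1.103  1.768 -0.567] err [ 0.0028 -0.0007 -0.1464]
[[-1.98, 0.04, 0.67, 0.0, 0.0, -0.0], [-1.98, 0.04, 0.67, 0.0, 0.0, -0.0], [-1.98, 0.04, 0.67, 0.0, 0.0, -0.0], [-1.98, 0.04, 0.66, 0.0, 0.0, -0.0], [-1.98, 0.04, 0.66, 0.0, 0.0, -0.0], [-1.98, 0.04, 0.66, 0.0, 0.0, -0.0], [-1.98, 0.04, 0.66, 0.0, 0.0, -0.0]]
```

```bash
python3 -m inch '[{"delta_pos":[-1,0,0.3],"rotation":[0,0,0]},{"delta_pos":[-2,0.1,0.7],"rotation":[0,0,0]},{"delta_pos":[-2,0,0.7],"rotation":[0,0,0]},{"delta_pos":[-2,0.1,0.7],"rotation":[0,0,0]},{"delta_pos":[-2,0,0.7],"rotation":[0,0,0]},{"delta_pos":[-2,0.1,0.7],"rotation":[0,0,0]},{"delta_pos":[-2,0,0.6],"rotation":[0,0,0]},{"delta_pos":[-1,0,0.3],"rotation":[0,0,0]},{"delta_pos":[0,0,0],"rotation":[0,0,0]}]'
python3 nxt.py 50 18 .583 -.303 .115 0 7
python3 - <<'E'
from h import *; from bench import *
t=camera("top"); s=camera("side"); o=get_obs();print(o['wrist_force'],o['opening'])
b=cv2.resize(s["color"][180:480,240:540],(480,480)); a=cv2.resize(t["color"][150:350,340:540],(320,320)); a=np.vstack([a,np.zeros((160,320,3),np.uint8)])
cv2.imwrite("pics/ab.png",np.clip(np.hstack([a,b])[:,:,::-1]*1.2,0,255).astype(np.uint8))
E
```

```text
time_s: 15.6
eef_pos: [0.5944, -0.2849, 0.1415]
eef_rot: [-0.25, 0.734, 0.341, 0.532]
wrist_force: [0.2, 0.5, -3.1]
opening: 0.584
q [-1.094  0.754  1.504  1.076  1.66  -0.768] err [-0.     -0.0045 -0.0323]
[[-0.45, 0.04, 0.1, -0.0, 0.0, -0.001], [-0.45, 0.04, 0.1, -0.0, 0.0, -0.001], [-0.45, 0.04, 0.1, -0.0, 0.0, -0.001], [-0.45, 0.04, 0.1, -0.0, 0.0, -0.001], [-0.45, 0.04, 0.1, -0.0, 0.0, -0.001], [-0.45, 0.04, 0.1, -0.0, 0.0, -0.001], [-0.45, 0.04, 0.1, -0.0, 0.0, -0.001]]
[-0.55820565 -0.4916924  -3.61130797] 0.586278650009082
```

View pics/ab.png

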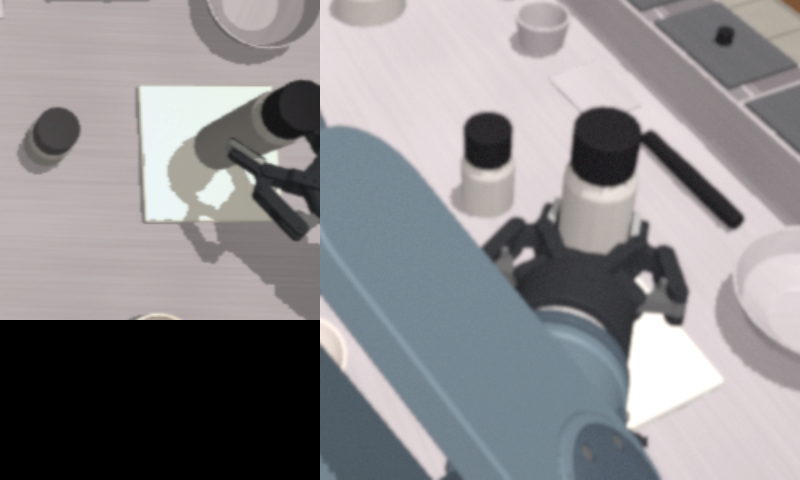

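The jar hangs upright over the board: its foot is near (215,150) in the top-view crop and the board's middle is near (207,153). I'm lowering it, slowly near contact.

```bash
python3 -m inch '[{"delta_pos":[-0.8,0.1,0.2],"rotation":[0,0,0]},{"delta_pos":[-0.8,0.1,0.2],"rotation":[0,0,0]},{"delta_pos":[-0.6,0,0.2],"rotation":[0,0,0]},{"delta_pos":[-0.4,0,0.1],"rotation":[0,0,0]},{"delta_pos":[-0.3,0,0.1],"rotation":[0,0,0]},{"delta_pos":[0,0,0],"rotation":[0,0,0]},{"delta_pos":[0,0,0],"rotation":[0,0,0]}]'
python3 -m inch '[{"delta_pos":[-0.1,0,0],"rotation":[0,0,0]},{"delta_pos":[-0.1,0,0.1],"rotation":[0,0,0]},{"delta_pos":[0,0,0],"rotation":[0,0,0]}]'
python3 -m inch '[{"delta_pos":[-0.1,0,0],"rotation":[0,0,0]},{"delta_pos":[0,0,0],"rotation":[0,0,0]}]'
python3 -m inch '[{"delta_pos":[-0.1,0,0],"rotation":[0,0,0]},{"delta_pos":[0,0,0],"rotation":[0,0,0]}]'
```

```text
time_s: 16.4
eef_pos: [0.5957, -0.2888, 0.1135]
eef_rot: [-0.249, 0.734, 0.342, 0.532]
wrist_force: [0.0, -0.4, -2.7]
opening: 0.589
time_s: 16.7
eef_pos: [0.5959, -0.2884, 0.1112]
eef_rot: [-0.249, 0.734, 0.342, 0.532]
wrist_force: [-0.2, 0.3, -3.5]
opening: 0.582
time_s: 16.9
eef_pos: [0.5956, -0.2887, 0.1102]
eef_rot: [-0.249, 0.734, 0.342, 0.532]
wrist_force: [0.3, 0.5, -2.6]
opening: 0.583
time_s: 17.1
eef_pos: [0.5954, -0.289, 0.1092]
eef_rot: [-0.249, 0.734, 0.342, 0.532]
wrist_force: [0.7, -0.3, -2.9]
opening: 0.588
```

```bash
python3 -m inch '[{"delta_pos":[-0.1,0,0],"rotation":[0,0,0]},{"delta_pos":[-0.1,0,0],"rotation":[0,0,0]},{"delta_pos":[0,0,0],"rotation":[0,0,0]}]'
python3 -m inch '[{"delta_pos":[-0.1,0,0.1],"rotation":[0,0,0]},{"delta_pos":[0,0,0],"rotation":[0,0,0]}]'
python3 -m inch '[{"delta_pos":[-0.1,0,0],"rotation":[0,0,0]},{"delta_pos":[0,0,0],"rotation":[0,0,0]}]'
```

```text
time_s: 17.4
eef_pos: [0.595, -0.2894, 0.1072]
eef_rot: [-0.249, 0.734, 0.342, 0.532]
wrist_force: [0.3, 0.2, -3.8]
opening: 0.589
time_s: 17.6
eef_pos: [0.5954, -0.2888, 0.106]
eef_rot: [-0.249, 0.734, 0.342, 0.532]
wrist_force: [0.1, -0.4, -2.0]
opening: 0.587
time_s: 17.8
eef_pos: [0.5952, -0.2892, 0.105]
eef_rot: [-0.249, 0.734, 0.342, 0.532]
wrist_force: [-0.0, -0.2, -2.2]
opening: 0.584
```

```bash
python3 -m inch '[{"delta_pos":[-0.05,0,0],"rotation":[0,0,0]},{"delta_pos":[0,0,0],"rotation":[0,0,0]},{"delta_pos":[0,0,0],"rotation":[0,0,0]}]'
python3 -m inch '[{"delta_pos":[-0.05,0,0],"rotation":[0,0,0]},{"delta_pos":[0,0,0],"rotation":[0,0,0]},{"delta_pos":[0,0,0],"rotation":[0,0,0]}]'
```

```text
time_s: 18.1
eef_pos: [0.5952, -0.2893, 0.1049]
eef_rot: [-0.249, 0.734, 0.342, 0.532]
wrist_force: [0.3, 0.4, -0.6]
opening: 0.588
time_s: 18.4
eef_pos: [0.5951, -0.2894, 0.1048]
eef_rot: [-0.249, 0.733, 0.342, 0.532]
wrist_force: [-1.3, -0.0, 3.6]
opening: 0.594
```

In contact (wrist force z went from -3 to +3.6 N). Releasing.

```bash
python3 -m inch '[{"delta_pos":[0,0,0],"rotation":[0,0,0]},{"delta_pos":[0,0,0],"rotation":[0,0,0]},{"delta_pos":[0,0,0],"rotation":[0,0,0]},{"delta_pos":[0,0,0],"rotation":[0,0,0]},{"delta_pos":[0,0,0],"rotation":[0,0,0]}]' 8.54
python3 - <<'E'
from h import *; from bench import *
t=camera("top"); s=camera("side"); o=get_obs();print(o['wrist_force'],o['opening'])
b=cv2.resize(s["color"][180:480,240:540],(480,480)); a=cv2.resize(t["color"][150:350,340:540],(320,320)); a=np.vstack([a,np.zeros((160,320,3),np.uint8)])
cv2.imwrite("pics/rel.png",np.clip(np.hstack([a,b])[:,:,::-1]*1.2,0,255).astype(np.uint8))
E
```

```text
time_s: 18.9
eef_pos: [0.5951, -0.2895, 0.1042]
eef_rot: [-0.248, 0.734, 0.342, 0.532]
wrist_force: [-0.2, -0.9, -0.4]
opening: 0.999
[-0.25132714 -0.54744059  0.11176649] 0.9964820345347695
```

View pics/rel.png

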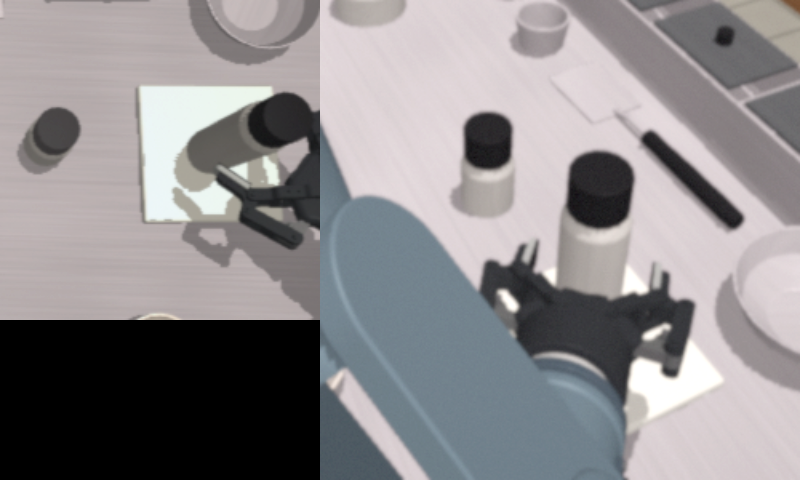

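Fingers are open and the jar stands alone on the board (top-view foot near (207,152)). Backing off along the fingers.

```bash
python3 -m inch '[{"delta_pos":[0,0,-0.7],"rotation":[0,0,0]},{"delta_pos":[0,0,-1.2],"rotation":[0,0,0]},{"delta_pos":[0,0,-1.5],"rotation":[0,0,0]},{"delta_pos":[0,0,-1.5],"rotation":[0,0,0]},{"delta_pos":[0,0,-1.5],"rotation":[0,0,0]},{"delta_pos":[0,0,-1.5],"rotation":[0,0,0]},{"delta_pos":[0,0,-2],"rotation":[0,0,0]},{"delta_pos":[0,0,-2],"rotation":[0,0,0]},{"delta_pos":[0,0,-2],"rotation":[0,0,0]},{"delta_pos":[0,0,-1],"rotation":[0,0,0]}]'
python3 -m inch '[{"delta_pos":[0,0,-1],"rotation":[0,0,0]},{"delta_pos":[0,0,0],"rotation":[0,0,0]},{"delta_pos":[0,0,0],"rotation":[0,0,0]},{"delta_pos":[0,0,0],"rotation":[0,0,0]}]'
python3 - <<'E'
from h import *; from bench import *
t=camera("top"); s=camera("side"); o=get_obs();print(o['q'],o['wrist_force'])
J=np.array([.583,-.303,.012])
for c in(t,s):print(proj(c,J),proj(c,J+[0,0,.19]))
b=s["color"][180:480,240:540]; b=cv2.resize(b,(480,480)); a=cv2.resize(t["color"],(320,240)); a2=cv2.resize(t["color"][150:350,340:540],(320,320))[:240]
cv2.imwrite("pics/fin.png",np.hstack([np.vstack([a,a2]),b])[:,:,::-1])
E
```

```text
time_s: 20.0
eef_pos: [0.5027, -0.4004, 0.1514]
eef_rot: [-0.247, 0.734, 0.342, 0.532]
wrist_force: [0.3, -0.3, 0.6]
opening: 1.0
time_s: 20.4
eef_pos: [0.4983, -0.4044, 0.1532]
eef_rot: [-0.249, 0.734, 0.342, 0.532]
wrist_force: [-0.0, -0.1, -0.3]
opening: 0.997
[-1.29359515  0.81705506  1.35412388  0.95411176  1.83994547 -0.78232048] [-0.8666192   0.3705346   0.38027198]
[471.00468099 244.63970847] [521.56401325 222.79732845]
[404.71874326 394.0720501 ] [417.06982997 289.63897985]
```

View pics/fin.png

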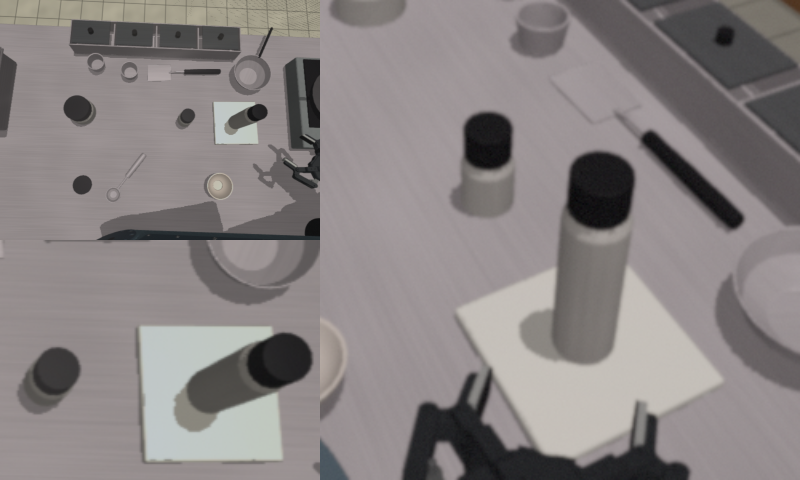

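The final views show the jar upright near the board's middle. Its lid in the top view is at about (515,224), against (521,223) predicted for standing dead centre. The gripper is clear, and the short and wide jars haven't visibly moved.

```bash
python3 -c "
from bench import *; hand_in(); print(get_obs()['time_s'])"
```

```text
the job is handed in; nothing more can be done
the job is handed in; nothing more can be done
```

I gripped the tall jar round its body and lifted it. I rolled it over in the air for about 0.6 s, rolled it back upright and stood it on the white board. Then I opened the fingers, backed off about 14 cm and handed in just after 20 s on the clock, against the 58 s limit.

**Last checks:**
- **Upside down:** the arm's pose put the jar about 140° from upright, and the side picture showed the lid below the body with the grip holding.
- **Touchdown:** it was gentle; the highest wrist reading I saw was about 4 N.
- **Final pictures:** the jar stands upright near the board's middle. The lid is about 6 pixels from where I predicted for dead centre, which is roughly 1 cm or less. The short and wide jars look unmoved, and the fingers are clear of everything.

**Disagreements:**
- My first arm model was off by about 5 cm in one pose. I refitted it to within about 0.2 mm before gripping.
- The two cameras disagreed by about 7 mm on the lid's position. This did not affect the grasp.

I judged the bystander jars by eye and did not re-measure them. Handing in gave no verdict.

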